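# Clamp the recipe card and hold a bag clip gaping over its edge

## Robot

A 6-joint arm with a two-finger parallel gripper is mounted at the origin on a cart in front of the work surface, level with it; the furniture and walls round the work are solid. World frame = base frame: x ahead of the robot, y to its left, z up, the work surface at z = 0. Lengths are in mm, angles in rad, forces in N, time in s.
With the tool pointing down it reaches from about 400 to 925 mm from the base axis. Payload 12.5 kg.
Tool frame: the origin (TCP) lies midway between the tips of the shut fingers; the grasp point (between the pads) lies 19 mm behind it; z points along the fingers, y is the line along which they close (so a half turn about z gives the same grasp; the last joint's range is limited). The gripper opens to 95 mm and grips with 3 to 60 N. Pads are 20 mm wide; open, the fingers measure 119 mm over their backs; the gripper's body (75 mm by 180 mm) begins 59 mm behind the grasp point.
Start: joints at [1.101, 0.491, 1.559, -0, 1.092, -0.106], TCP at [222.377, 584.119, 214.661] pointing down, gripper open.
Joint ranges: [-3.1, 3.1], [-0.84, 2.19], [0.05, 2.79], [-1.13, 4.28], [0.06, 2.93], [-2.69, 2.69]. Speed limits (rad/s): [2.22, 2.22, 2.79, 3.14, 3.14, 3.14].

## Interface

Orientations are given as [roll, pitch, yaw] about the fixed x, y, z axes, in that order (R = Rz(yaw) Ry(pitch) Rx(roll)).
In Python, from cell import * gives the robot as it stands.
- The arm moves only by the tool servo_tool, never from a script. Its argument "moves" is one flat list of numbers, 5 for each row, row after row: the shift along the world's x, y, z as a fraction of full scale, then the turn about the world's z as a fraction of full scale, then the opening, from 0 (shut) to 1 (fully open). A call has 1 to 12 rows; each row is the pose to reach, as a shift and turn from the pose commanded when the call began, turning the shorter way round; what a row does not reach only later rows make up. Full scale, the value 1, is 400 mm for a shift and 180 degrees for a turn. A row lasts 1/12 s, in which the tool goes at most 41.7 mm and 7.16 degrees, less where a joint would pass 70% of its speed; a pose out of reach is approached as far as the arm can. A call with a number of a shift or a turn outside -1 to 1 is refused whole. A call with a gripper value outside its range is refused whole. The fingers move at their own pace and stop on an object; the grip force is fixed at half the most. Time passes only in rows, so rows that repeat a pose let the fingers close. It gives the time, the measured TCP pose, the force, the opening and the grip force at its end, in the units of the state.
- state(): the state, without advancing time (a new reading comes with each control period).
- read_camera(name): name is "side" or "top" or "wrist"; returns (picture, depth): 420x560x3 uint8, blue, green, red; 420x560 float32, mm along the optical axis (not along the pixel's ray), 0 where there is no reading.
- get_calibration(name): a dict with "K" (3x3 intrinsics, pixels), "R" (3x3) and "t" (3): a world point X has camera coordinates R X + t. Camera axes: x right, y down, z forward; pixel columns grow to the right and rows downward; lengths in mm; the calibration is good to about 2 mm. A picture is of the moment at which its call begins: read the wrist's pose just before it. get_calibration takes no time and is no camera call; for the wrist camera it gives the pose at the moment of the call.
- job_done(): hands the job in; it is judged then, once.
The state is a dict: "t": time; "joints": joint angles; "qvel": joint speeds; "tau": joint torques, N m; "eef_pos": TCP position; "tcp_rot": TCP orientation; "ft_force": force on the tool from outside, world axes, zero at the start; "moment": the same for the moment, N m; "opening": opening from 0.0 (shut) to 1.0 (fully open); "grip_force": force on a finger pad.
Only numpy, scipy, OpenCV 4.12 (cv2) and the standard library are available. Lean on these libraries where they do the work, as an engineer would, in place of code of your own. Each camera call takes 0.05 s, during which the arm holds its last target. There are 200 camera calls.

## Task

Turn the black knob of the recipe-card stand clockwise until it clicks past its detent, so that the card is clamped. Then squeeze the blue bag clip wide open by its tails, lift it off its rail, and hold it gaping around the middle of the card's top edge: one jaw in front and one behind, in line with the edge, jaw tips one to two centimetres down past the edge and neither touching the card, so that a photo can be slipped in. Finish while still holding the clip squeezed open there (do not let it close or let go), and leave everything else on the worktop where it stands.

Things in the scene. Friction and masses are not known exactly. Their poses are not given: they have to be found in the camera images.
- stand: Fixed recipe-card stand: pale wooden base 70 (x) by 300 (y) by 22 mm high; origin under its middle, front is -x, z up. A fixed white card, 3 mm thick, 150 mm wide, stands upright along y (middle at y = +65 mm, x = 0), top edge 125 mm above the worktop; cheek and clamp bar at its foot reach up to 36 mm. The black knob's axis is at y = -110 mm, x = 0.
- card_top (a point): Middle of the card's top edge (125 mm above the worktop). x: square to the card (card faces are at x = -1.5 and +1.5 mm); y: along the edge, which runs from -75 to +75 mm; z up.
- knob_grip (a point): Point on the knob's vertical axis, 64 mm above the worktop. Black disc, 49 mm wide, top at 36 mm, with an upright grip bar 46 mm long (along this frame's x), 14 mm thick (pinch it across this frame's y), from 36 to 74 mm above the worktop. The frame turns with the knob. The detent housing beside it (stand's +y side) tops at 40 mm.
- knob (a joint): Knob angle, rad: 0 at the start (open; bar square to the card), grows clockwise seen from above, stop at 1.15 (clamped). It turns lightly until a lobe on its rim meets a sprung detent at about 0.45 rad; getting past takes about 0.1 N m (crest at 0.7), then it clicks on to about 0.93 by itself and stays. Let go before the crest it springs back.
- caddy: Clip caddy, fixed to the worktop: brown wooden block 64 mm (x) by 120 mm (y) by 40 mm high, origin under its middle. A steel rail, 4 mm thick, 100 mm long along y, stands on its middle and rises to 64 mm above the worktop.
- clip: Loose blue sprung bag clip, 52 g, parked jaws down astride the caddy's rail, standing on the block. This body is its -x lever and tilts with it. Origin: bottom of the jaws, mid-plane when parked; hinge along y, 36 mm up. Jaws 40 mm wide (y). Tails 26 mm wide (y), top 79 mm up, 43 mm over both (x) when parked, about 17 mm when fully squeezed.
- clip_grip (a point): Point between the clip's tails while parked, 66 mm above the jaws' bottom: put the finger pads' middle here and close along this frame's x. Squeezing the tails opens the jaws; about 6 N brings them to a firm stop, tails then parallel (15 to 30 N grips well). Held so, the jaw tips lie about 62 to 70 mm below the pads' middle.
- clip_lever (a joint): Opening angle between the clip's levers, rad: 0 parked on the rail (4 mm gap), -0.11 shut, 0.58 fully open (24 mm gap at the tips).
- tip_a (a point): Lower inner edge of the jaw of the clip's -x lever, middle of its width.
- tip_b (a point): Lower inner edge of the jaw of the clip's +x lever, middle of its width.
- jam_jar: Bystander: jam jar with green lid, 62 mm wide, 86 mm tall; origin at the centre of its underside.
- tuna_tin: Bystander: low red food tin, 86 mm wide, 40 mm tall; origin at the centre of its underside.
- egg_timer: Bystander: red round wind-up kitchen timer, 63 mm wide, 55 mm tall; origin at the centre of its underside.
- tea_mug: Bystander: blue and white mug, 78 mm wide with handle, 92 mm tall; origin at the centre of its underside.
- lemon: Bystander: yellow lemon, about 71x53x51 mm; origin at the centre of its underside.
- tape_roll: Bystander: roll of tan tape lying flat, 96 mm wide, 25 mm tall; origin at the centre of its underside.

How it is judged:
By the outcome, as a careful person would: the job done as asked, in the order asked, and still so for the second after the job is handed in, while the arm keeps its last pose, push and grip.
It also fails if it takes over 53 s, if anything falls off the work surface, if the arm or the gripper's body presses on something with over 40 N, if the wrist force passes 120 N, or if a joint passes its speed limit or range.

## Working session

There is one attempt and no reset: what is moved stays moved. The work goes in short steps, Python scripts to look and compute and a tool call to move; the robot and the scene stay as the last step left them, time stands still between calls to the robot, and variables do not carry over. Pictures are saved under pics/ and viewed, at most 10 in all, crops included, and the job is handed in when it is done.

Besides the shell and the picture viewer there is one more tool, called after ">>>" as name(argument=value, ...) on one line, values as JSON. servo_tool: Moves the arm, as the interface text tells. Its arguments: {"type":"object","properties":{"moves":{"type":"array"}},"required":["moves"]}

```bash
mkdir -p pics; cat > h.py <<'E'
from cell import *
import numpy as np, cv2
def snap(n,f):
    c=get_calibration(n); p,d=read_camera(n); cv2.imwrite(f'pics/{f}.png',p); np.savez(f'pics/{f}.npz',d=d,p=p,K=c['K'],R=c['R'],t=c['t'])
def world(f,u,v,depth=None):
    z=np.load(f'pics/{f}.npz'); K,R,t=z['K'],z['R'],z['t']
    dd=z['d'][int(v),int(u)] if depth is None else depth
    return np.array(R).T@(np.linalg.inv(K)@np.array([u,v,1.])*dd-np.array(t).ravel())
def cloud(f):
    z=np.load(f'pics/{f}.npz'); d=z['d']; v,u=np.indices(d.shape)
    c=np.stack([u,v,np.ones_like(u)],-1)@np.linalg.inv(z['K']).T*d[...,None]
    return (c-z['t'].ravel())@z['R'], z['p'], d
E
python3 - <<'E'
from h import *
snap('top','top0'); snap('side','side0')
print(state())
a=[cv2.imread(f'pics/{n}0.png') for n in('top','side')]
cv2.imwrite('pics/both.png',cv2.resize(np.vstack(a),(560,840))[:, :])
for n in('top','side'):
    c=get_calibration(n); print(n,-np.array(c['R']).T@np.array(c['t']).ravel(), np.array(c['R'])[2])
E
```

```text
{'t': 0.1, 'joints': array([ 1.10137867e+00,  4.91484700e-01,  1.55938743e+00, -2.29982063e-05,
        1.09166926e+00, -1.05611869e-01]), 'qvel': array([ 0.00015262, -0.00300595, -0.00120373, -0.00090037,  0.00022172,
        0.00021265]), 'tau': array([ 2.25060343e-03, -6.13623762e+01, -2.58607525e+01,  6.93064230e-02,
        4.71539015e-02, -8.18694548e-05]), 'eef_pos': array([222.29278226, 583.91136799, 214.12960552]), 'tcp_rot': array([-3.14064705e+00, -7.97267779e-05,  2.77779744e+00]), 'ft_force': array([ 0.04737138, -0.80076958,  0.31405903]), 'moment': array([-0.0011392 , -0.02882906, -0.03050718]), 'grip_force': 0.0, 'opening': 0.998849161690408}
top [-228.14877847  -48.12681102 1453.26354994] [ 0.48961161  0.02828347 -0.87148179]
side [  63.8190911  1403.26774078  953.8656629 ] [ 0.26639516 -0.82797867 -0.49344194]
```

View pics/top0.png

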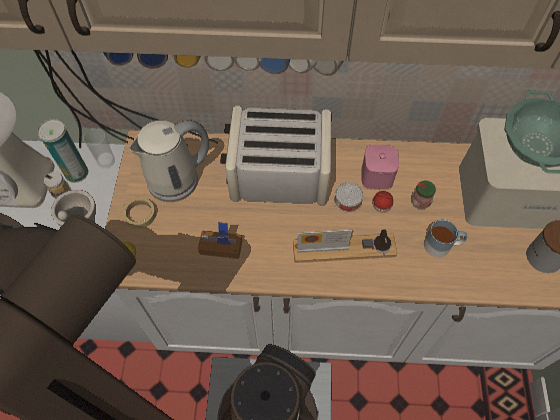

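View pics/side0.png

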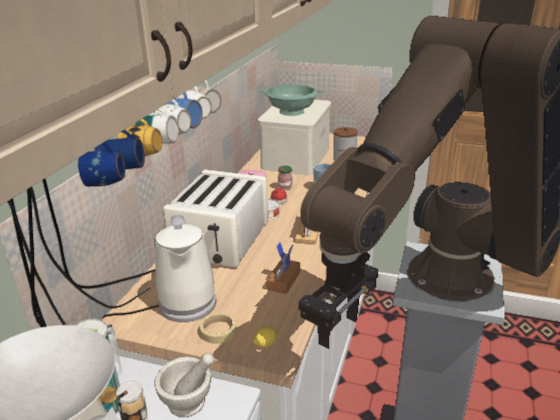

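The top view shows the caddy with its blue clip near (221,240), the stand from (293,255) to (397,248), the card along (297–352,238), and the knob near (380,241). The side view shows the toaster behind the caddy. Next I measure from the depth cloud.

```bash
python3 - <<'E'
from h import *
P,p,d=cloud('top0')
def rect(m,name):
    q=P[m]; c,s,a=cv2.minAreaRect(q[:,:2].astype(np.float32)); print(name,len(q),np.round(c,1),np.round(s,1),round(a,1),'z',np.round(np.percentile(q[:,2],[5,50,95]),1), 'mean',q.mean(0).round(1))
V,U=np.indices(d.shape)
def win(u0,u1,v0,v1): return (U>=u0)&(U<=u1)&(V>=v0)&(V<=v1)
z=P[...,2]
print('table z',np.median(z[win(270,285,215,235)]), z[win(150,190,235,250)].mean())
w=win(285,405,222,268)
rect(w&(z>17)&(z<27),'base')
rect(win(285,356,222,250)&(z>60)&(z<135),'card')
rect(win(285,356,222,250)&(z>118)&(z<135),'cardtop')
rect(win(358,400,225,258)&(z>66)&(z<84),'knobbar top')
rect(win(358,400,225,258)&(z>32)&(z<84)&(p.max(-1)<70),'knob black')
w=win(190,250,215,265)
rect(w&(z>35)&(z<46),'caddy top')
b=(p[...,0].astype(int)-p[...,2]>50)
rect(w&b,'clip'); rect(w&b&(z>108),'clip top')
im=p[205:275,180:410]; cv2.imwrite('pics/c1.png',cv2.resize(im,None,fx=3.4,fy=3.4,interpolation=cv2.INTER_CUBIC))
E
```

```text
table z -1.7970975076801117 0.12585576285435135
base 1048 [ 480.4 -193.3] [ 72.1 298.6] 6.7 z [17.5 21.  25.8] mean [ 471.  -198.5   21.2]
card 589 [ 473.4 -130. ] [ 10.5 148.7] 6.2 z [ 63.6  95.4 123.4] mean [ 473.5 -129.4   94.7]
cardtop 92 [ 474.3 -129.3] [  8.1 147.6] 6.5 z [118.4 121.4 127.4] mean [ 473.8 -128.3  122.1]
knobbar top 69 [ 494.4 -302.5] [46.2 15.2] 4.7 z [66.9 71.3 76.7] mean [ 493.2 -302.4   71.6]
knob black 203 [ 486.7 -287.7] [46.8 77.7] 28.0 z [32.6 43.  74. ] mean [ 489.9 -297.8   49.8]
caddy top 472 [468.3 170.3] [119.4  64.2] 85.5 z [35.5 38.7 43.7] mean [463.3 169.2  39.1]
clip 69 [475.7 156.4] [22.4 32.4] 85.0 z [ 85.5 103.8 118.9] mean [484.  156.  103.2]
clip top 27 [486.4 156.1] [20.5 10.9] 85.8 z [108.9 113.5 120.1] mean [486.9 155.3 114.1]
```

View pics/c1.png

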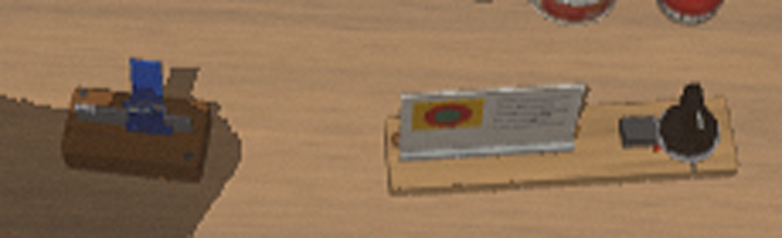

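The crop shows the clip's tail at crop (147,80), the caddy top, the card along the stand and the knob bar at crop (692,100). The depth fits give:

| Item | x (mm) | y (mm) | Yaw |
|---|---|---|---|
| Stand | 480 | -193 | +6.6° |
| Knob | 493 | -303 | +6.6° |
| Card top | 473 | -129 | +6.6° |
| Caddy | 468 | 170 | -4.5° |
| Clip | 467 | 156 | -4.5° |

The sizes match those given. I'll move above the clip and look with the wrist camera.

>>> servo_tool(moves=[0.56,-1,0.25,0.152,1,0.56,-1,0.25,0.152,1,0.56,-1,0.25,0.152,1,0.56,-1,0.25,0.152,1,0.56,-1,0.25,0.152,1,0.56,-1,0.25,0.152,1,0.56,-1,0.25,0.152,1,0.56,-1,0.25,0.152,1,0.56,-1,0.25,0.152,1,0.56,-1,0.25,0.152,1,0.56,-1,0.25,0.152,1,0.56,-1,0.25,0.152,1])

```text
t: 1.1
eef_pos: [448.4, 180.5, 315.7]
tcp_rot: [-3.141, 0.002, -3.03]
ft_force: [-0.8, 0.0, 0.7]
opening: 1.002
grip_force: 0.0
```

```bash
python3 - <<'E'
from h import *
snap('wrist','w1'); s=state(); print(s['t'],s['eef_pos'],s['tcp_rot'])
c=get_calibration('wrist'); print(-np.array(c['R']).T@np.array(c['t']).ravel(), np.array(c['R']))
P,p,d=cloud('w1')
b=(p[...,0].astype(int)-p[...,2]>50)&(abs(P[...,0]-467)<60)&(abs(P[...,1]-156)<60)
q=P[b]; print(len(q)); 
if len(q): 
  print(np.percentile(q,[1,50,99],axis=0).round(1))
  for lo,hi in((45,75),(75,100),(100,125)):
    r=q[(q[:,2]>lo)&(q[:,2]<hi)]
    if len(r)>5: print(lo,hi,cv2.minAreaRect(r[:,:2].astype(np.float32)))
P2,_,_=cloud('top0')
for lo in (60,100,150,200):
  m=(P2[...,2]>lo)&(P2[...,0]>500)&(P2[...,0]<900)
  print(lo,[ (y,round(float(P2[...,0][m&(abs(P2[...,1]-y)<25)].min()),0)) for y in range(-400,301,50) if (m&(abs(P2[...,1]-y)<25)).any()])
E
```

```text
1.15 [448.55470043 180.52740688 315.54971019] [-3.14102899e+00  1.55240401e-03 -3.03138905e+00]
[379.08915538 172.19956723 485.74685144] [[-1.09485184e-01  9.93988244e-01 -6.05270770e-04]
 [ 9.62922254e-01  1.06214356e-01  2.47990410e-01]
 [ 2.46563840e-01  2.65684468e-02 -9.68762298e-01]]
608
[[449.8 141.3  45. ]
 [480.4 156.4  96.9]
 [491.6 174.6 120.5]]
45 75 ((465.2161865234375, 157.55453491210938), (37.60616683959961, 6.292301654815674), 82.69404602050781)
75 100 ((471.5881042480469, 156.71791076660156), (28.70825958251953, 26.378416061401367), 85.47088623046875)
100 125 ((470.9142761230469, 156.73655700683594), (25.78493309020996, 42.30110168457031), 86.55352783203125)
60 [(-400, 609.0), (-350, 609.0), (-300, 501.0), (-250, 608.0), (-200, 610.0), (-150, 609.0), (-100, 608.0), (-50, 609.0), (0, 609.0), (50, 609.0), (100, 609.0), (150, 609.0), (200, 610.0), (250, 608.0), (300, 608.0)]
100 [(-400, 609.0), (-350, 609.0), (-300, 609.0), (-250, 608.0), (-200, 610.0), (-150, 609.0), (-100, 608.0), (-50, 609.0), (0, 609.0), (50, 609.0), (100, 609.0), (150, 609.0), (200, 610.0), (250, 608.0), (300, 608.0)]
150 [(-400, 609.0), (-350, 609.0), (-300, 609.0), (-250, 608.0), (-200, 610.0), (-150, 609.0), (-100, 608.0), (-50, 609.0), (0, 609.0), (50, 609.0), (100, 609.0), (150, 609.0), (200, 610.0), (250, 608.0), (300, 608.0)]
200 [(-400, 609.0), (-350, 609.0), (-300, 609.0), (-250, 608.0), (-200, 610.0), (-150, 609.0), (-100, 608.0), (-50, 609.0), (0, 609.0), (50, 609.0), (100, 609.0), (150, 609.0), (200, 610.0), (250, 608.0), (300, 608.0)]
```

View pics/w1.png

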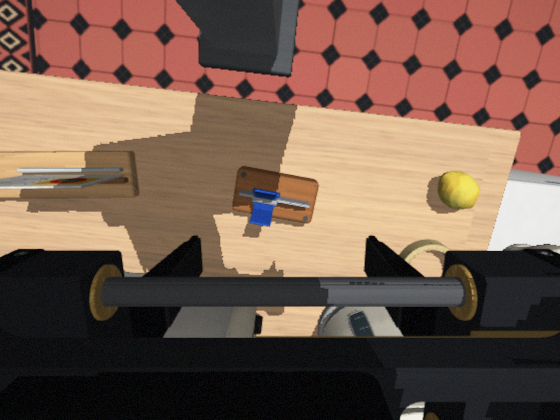

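The wrist picture shows the clip astride the rail at about (263,205) and the stand at left, near (65,175). The tail rectangle measures 42×26 mm, as given, and puts the clip near (470,156.5). Now on to the knob.

>>> servo_tool(moves=[0.11,-1,-0.2,0,1,0.11,-1,-0.2,0,1,0.11,-1,-0.2,0,1,0.11,-1,-0.2,0,1,0.11,-1,-0.2,0,1,0.11,-1,-0.2,0,1,0.11,-1,-0.2,0,1,0.11,-1,-0.2,0,1,0.11,-1,-0.2,0,1,0.11,-1,-0.2,0,1,0.11,-1,-0.2,0,1])

```text
t: 2.07
eef_pos: [490.5, -220.2, 232.6]
tcp_rot: [3.141, -0.002, -3.031]
ft_force: [-1.1, 0.1, -0.5]
opening: 1.001
grip_force: 0.0
```

>>> servo_tool(moves=[0,-0.2075,-0.18,0,1,0,-0.2075,-0.18,0,1,0,-0.2075,-0.18,0,1,0,-0.2075,-0.18,0,0.6,0,-0.2075,-0.18,0,0.6])

```text
t: 2.48
eef_pos: [490.0, -298.5, 161.5]
tcp_rot: [3.139, -0.002, -3.029]
ft_force: [1.1, 0.0, -0.2]
opening: 0.913
grip_force: 0.0
```

```bash
python3 - <<'E'
from h import *
snap('wrist','w2'); s=state(); print(s['t'],s['eef_pos'],s['tcp_rot'],s['opening'])
P,p,d=cloud('w2')
k=(abs(P[...,0]-493)<60)&(abs(P[...,1]+303)<60)
for lo,hi in((17,27),(40,69),(69,80)):
    m=k&(P[...,2]>lo)&(P[...,2]<hi)
    if lo>27: m&=p.max(-1)<90
    r=P[m]; print(lo,hi,len(r))
    if len(r)>9: print(cv2.minAreaRect(r[:,:2].astype(np.float32)), np.median(r[:,2]))
m=(abs(P[...,0]-473)<50)&(abs(P[...,1]+129)<90)&(P[...,2]>115)&(P[...,2]<132); r=P[m]
if len(r)>9: print('card',cv2.minAreaRect(r[:,:2].astype(np.float32)))
E
```

```text
2.5333 [ 490.4168964  -298.05907016  162.58242972] [ 3.14058232e+00 -6.08516413e-04 -3.02812926e+00] 0.8716408984754462
17 27 3803
((495.7408447265625, -291.7481994628906), (70.56571960449219, 105.9625473022461), 6.765742778778076) 22.206402221141687
40 69 490
((489.21063232421875, -280.1888732910156), (68.90856170654297, 24.78925323486328), 83.27779388427734) 40.715308485056504
69 80 693
((496.3548889160156, -304.95257568359375), (44.539794921875, 13.249272346496582), 6.417815208435059) 73.66436875812941
card ((478.89923095703125, -151.65211486816406), (3.7511377334594727, 108.45416259765625), 6.760669231414795)
```

View pics/w2.png

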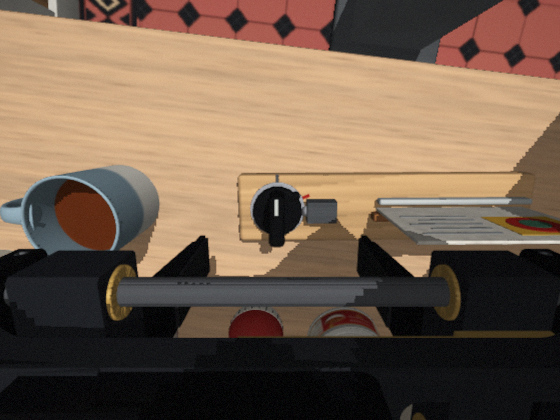

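The picture shows the knob bar at about (277,220), the detent housing at (321,210) and the card edge at right. The depth fit puts the bar's centre near (496,-304.5) with yaw 6.4°. I'll approach and read the pose.

>>> servo_tool(moves=[0.008,-0.005,-0.16,0,0.6,0.008,-0.005,-0.16,0,0.6,0.008,-0.005,-0.16,0,0.6,0.008,-0.005,-0.16,0,0.6])

```text
t: 2.87
eef_pos: [493.9, -299.7, 99.4]
tcp_rot: [3.141, -0.0, -3.027]
ft_force: [0.2, 0.0, -0.1]
opening: 0.622
grip_force: 0.0
```

>>> servo_tool(moves=[0.004,0,-0.13,0,0.6,0.004,0,-0.13,0,0.6,0.004,0,-0.13,0,0.6,0.004,0,-0.13,0,0.6])

```text
t: 3.2
eef_pos: [495.6, -300.8, 48.1]
tcp_rot: [-3.141, 0.0, -3.027]
ft_force: [0.3, 0.1, 0.6]
opening: 0.597
grip_force: 0.0
```

>>> servo_tool(moves=[0,-0.0075,-0.002,0,0.6,0,-0.0075,-0.002,0,0.6,0,-0.0075,-0.002,0,0.05,0,-0.0075,-0.002,0,0.05,0,-0.0075,-0.002,0,0.05,0,-0.0075,-0.002,0,0.05,0,-0.0075,-0.002,0,0.05,0,-0.0075,-0.002,0,0.05,0,-0.0075,-0.002,0,0.05,0,-0.0075,-0.002,0,0.05])

```text
t: 4.03
eef_pos: [495.1, -303.6, 45.8]
tcp_rot: [3.141, -0.0, -3.028]
ft_force: [0.0, 0.9, 1.1]
opening: 0.148
grip_force: 30.0
```

>>> servo_tool(moves=[0,0,0,-0.04,0,0,0,0,-0.08,0,0,0,0,-0.12,0,0,0,0,-0.16,0,0,0,0,-0.2,0,0,0,0,-0.24,0,0,0,0,-0.28,0,0,0,0,-0.32,0,0,0,0,-0.335,0,0,0,0,-0.335,0,0,0,0,-0.335,0])

```text
t: 4.95
eef_pos: [496.0, -301.7, 45.8]
tcp_rot: [3.14, -0.002, 2.202]
ft_force: [9.1, 15.4, 2.7]
opening: 0.143
grip_force: 30.0
```

```bash
python3 - <<'E'
from h import *
s=state(); print(s['t'],s['eef_pos'],s['tcp_rot'],s['ft_force'],s['moment'])
E
```

```text
4.95 [ 495.95772369 -301.73728517   45.80444067] [ 3.13957348e+00 -1.82678265e-03  2.20220817e+00] [ 9.13733815 15.38674117  2.67837829] [ 2.8425024  -1.68421764  0.00531714]
```

>>> servo_tool(moves=[0,0,0,0,0.5,0,0,0,0,0.5,0,0,0,0,0.5,0,0,0,0,0.5,0,0,0,0,0.5,0,0,0.1,0,0.5,0,0,0.2,0,0.5,0,0,0.3,0,0.5,0,0,0.35,0,0.6,0,0,0.35,0,0.6])

```text
t: 5.78
eef_pos: [496.5, -305.1, 190.8]
tcp_rot: [3.139, 0.008, 2.203]
ft_force: [-0.8, 0.2, -0.2]
opening: 0.575
grip_force: 0.0
```

```bash
python3 - <<'E'
from h import *
snap('wrist','w3'); s=state(); print(s['t'],s['eef_pos'],s['tcp_rot'],s['opening'])
P,p,d=cloud('w3')
k=(abs(P[...,0]-493)<50)&(abs(P[...,1]+303)<50)&(P[...,2]>69)&(P[...,2]<80)&(p.max(-1)<110)
r=P[k]; print(len(r)); 
if len(r)>9: print(cv2.minAreaRect(r[:,:2].astype(np.float32)), np.median(r[:,2]))
E
```

```text
5.8333 [ 495.71057059 -304.48089024  188.09464254] [3.14036637 0.00431726 2.20271158] 0.5884909906126325
605
((496.09161376953125, -304.18096923828125), (13.539658546447754, 44.821407318115234), 36.4629020690918) 73.67778174290812
```

View pics/w3.png

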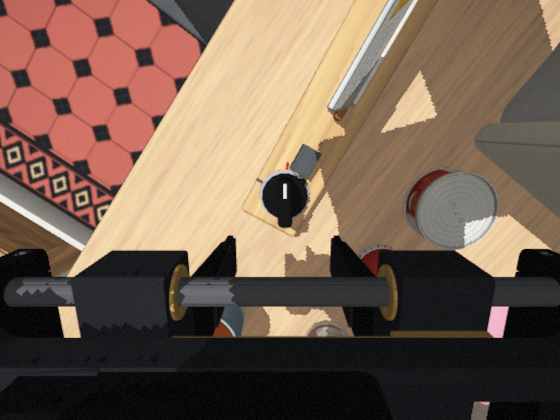

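The bar now lies at -53.5°, turned 60° (1.05 rad) clockwise. It stayed there after release, so it is past the detent. Now to the clip.

>>> servo_tool(moves=[-0.06,1,0.1,-0.223,0.8,-0.06,1,0.1,-0.223,0.8,-0.06,1,0.1,-0.223,0.8,-0.06,1,0.1,-0.223,0.8,-0.06,1,0.1,-0.223,0.8,-0.06,1,0.1,-0.223,0.8,-0.06,1,0.1,-0.223,0.8,-0.06,1,0.1,-0.223,0.8,-0.06,1,0.1,-0.223,0.8,-0.06,1,0.1,-0.223,0.8,-0.06,1,0.1,-0.223,0.8,-0.06,1,0.1,-0.223,0.8])

```text
t: 6.83
eef_pos: [470.5, 97.5, 224.8]
tcp_rot: [-3.14, 0.0, 1.506]
ft_force: [-0.7, 0.1, -0.0]
opening: 0.801
grip_force: 0.0
```

>>> servo_tool(moves=[0,0,0,0,0.8,0,0,0,0,0.8])

```text
t: 7.0
eef_pos: [471.1, 95.0, 225.1]
tcp_rot: [-3.14, 0.0, 1.501]
ft_force: [-0.9, -0.9, 0.1]
opening: 0.799
grip_force: 0.0
```

```bash
cat > clip.py <<'E'
from h import *
import sys
f=sys.argv[1]
snap('wrist',f); s=state(); print(s['t'],s['eef_pos'],s['tcp_rot'],s['opening'])
P,p,d=cloud(f)
k=(abs(P[...,0]-469)<80)&(abs(P[...,1]-160)<90)
b=k&(p[...,0].astype(int)-p[...,2]>50)
for n,m in(('caddy',k&~b&(P[...,2]>36)&(P[...,2]<44)),('rail',k&~b&(P[...,2]>58)&(P[...,2]<70)),('tails',b&(P[...,2]>100)&(P[...,2]<125)),('tailtop',b&(P[...,2]>114)&(P[...,2]<125)),('clip',b)):
    r=P[m]; print(n,len(r))
    if len(r)>9: print(cv2.minAreaRect(r[:,:2].astype(np.float32)), np.percentile(r[:,2],[2,98]))
E
python3 clip.py w4
```

```text
7.05 [471.19565523  94.91328716 225.28831558] [-3.14066145e+00  2.60156261e-04  1.50048175e+00] 0.8012737105352483
caddy 4540
((471.4923095703125, 169.55496215820312), (118.77049255371094, 63.65940856933594), 85.83983612060547) [36.86139116 41.84694846]
rail 243
((469.075927734375, 170.3638916015625), (98.7890853881836, 8.503398895263672), 84.98965454101562) [59.95696587 65.95161318]
tails 590
((471.0158386230469, 156.93251037597656), (24.684350967407227, 42.12538146972656), 85.92928314208984) [100.58762494 120.7065446 ]
tailtop 279
((471.005615234375, 156.77532958984375), (24.37700080871582, 42.12443923950195), 85.94011688232422) [114.2178558  120.93462919]
clip 1206
((471.0351257324219, 156.98919677734375), (38.760005950927734, 42.10824966430664), 86.12358093261719) [ 52.26006654 120.49608478]
```

The clip is confirmed at (471,157) with yaw -4.1°, and the tool yaw already matches. I'll go over it and down.

>>> servo_tool(moves=[0,0.08,0,0,0.8,0,0.155,-0.05,0,0.8,0,0.155,-0.1,0,0.8,0,0.155,-0.15,0,0.8,0,0.155,-0.2,0,0.8,0,0.155,-0.2,0,0.8,0,0.155,-0.2,0,0.8])

```text
t: 7.63
eef_pos: [471.2, 157.1, 145.4]
tcp_rot: [-3.14, 0.001, 1.501]
ft_force: [0.1, 0.5, 0.7]
opening: 0.799
grip_force: 0.0
```

>>> servo_tool(moves=[0,0,-0.05,0,0.8,0,0,-0.1,0,0.8,0,0,-0.145,0,0.8,0,0,-0.145,0,0.8,0,0,-0.145,0,0.8])

```text
t: 8.05
eef_pos: [471.6, 157.7, 88.6]
tcp_rot: [3.142, 0.0, 1.501]
ft_force: [0.2, 0.2, -0.2]
opening: 0.799
grip_force: 0.0
```

>>> servo_tool(moves=[0,0,0,0,0,0,0,0,0,0,0,0,0,0,0,0,0,0,0,0,0,0,0,0,0,0,0,0,0,0,0,0,0,0,0,0,0,0,0,0,0,0,0,0,0,0,0,0,0,0,0,0,0,0,0])

```text
t: 8.97
eef_pos: [471.0, 158.1, 87.8]
tcp_rot: [-3.141, 0.0, 1.502]
ft_force: [0.2, -0.2, -0.3]
opening: 0.177
grip_force: 30.0
```

```bash
python3 clip.py w5; python3 - <<'E'
from h import *
s=state(); print(s['ft_force'],s['grip_force'])
E
```

```text
9.0167 [470.91757095 158.11308801  87.74548173] [-3.14104432e+00  1.49983378e-04  1.50231458e+00] 0.17604911520904237
caddy 8491
((472.02410888671875, 174.58505249023438), (110.12406921386719, 63.633026123046875), 85.66937255859375) [37.11278626 41.59873523]
rail 508
((474.8411865234375, 174.7073211669922), (86.95890045166016, 26.98461151123047), 73.92589569091797) [62.48202391 65.68681911]
tails 484
((470.87103271484375, 161.52418518066406), (17.49427032470703, 16.79526710510254), 86.84728240966797) [101.35787538 122.7537778 ]
tailtop 320
((470.93536376953125, 164.6647186279297), (10.820343971252441, 16.787107467651367), 85.16293334960938) [115.06517094 122.91762371]
clip 1742
((472.37127685546875, 184.51531982421875), (84.00601196289062, 33.69818878173828), 86.72071838378906) [ 47.64541795 122.35809042]
[ 0.08493468 -0.38330432 -0.31894073] 30.000264002010226
```

The clip is squeezed to 16.7 mm, which is fully open. Lifting straight up.

>>> servo_tool(moves=[0,0,0.02,0,0,0,0,0.04,0,0,0,0,0.06,0,0,0,0,0.09,0,0,0,0,0.13,0,0,0,0,0.19,0,0,0,0,0.25,0,0,0,0,0.31,0,0,0,0,0.35,0,0,0,0,0.35,0,0,0,0,0.35,0,0])

```text
t: 9.93
eef_pos: [471.2, 158.1, 228.8]
tcp_rot: [3.139, -0.001, 1.502]
ft_force: [-0.2, -0.5, -1.8]
opening: 0.177
grip_force: 30.0
```

```bash
python3 - <<'E'
from h import *
snap('wrist','w6'); s=state(); print(s['t'],s['eef_pos'],s['tcp_rot'],s['opening'],s['grip_force'],s['ft_force'])
E
```

```text
9.9833 [470.83999742 158.05174664 227.83844517] [ 3.14131243e+00 -4.40240487e-05  1.50231313e+00] 0.17366876467121925 30.000312477350235 [ 0.20132724 -0.25785042 -1.1325951 ]
```

View pics/w6.png

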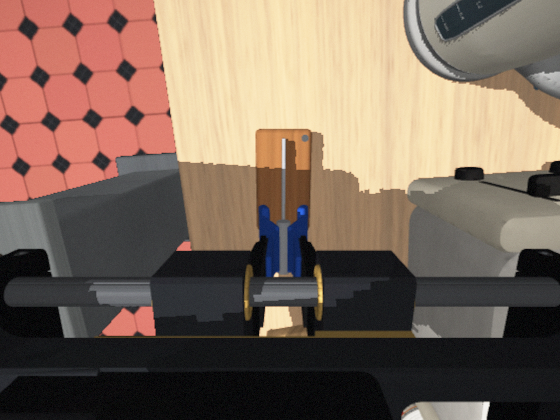

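The clip is held wide open, with jaw tips at (264,210) and (303,210) and the rail clear below. Now above the card.

>>> servo_tool(moves=[0.001,-0.03,0,0.005,0,0.002,-0.1,0,0.015,0,0.004,-0.18,0,0.025,0,0.006,-0.26,0,0.035,0,0.008,-0.34,0,0.045,0,0.01,-0.42,0,0.059,0,0.012,-0.5,0,0.059,0,0.012,-0.58,0,0.059,0,0.012,-0.65,0,0.059,0,0.012,-0.7,0,0.059,0,0.012,-0.721,0,0.059,0,0.012,-0.721,0,0.059,0])

```text
t: 10.98
eef_pos: [475.6, -131.4, 226.8]
tcp_rot: [-3.14, -0.001, 1.685]
ft_force: [0.2, 0.1, -0.7]
opening: 0.181
grip_force: 30.0
```

>>> servo_tool(moves=[0,0,0,0,0,0,0,0,0,0,0,0,0,0,0])

```text
t: 11.23
eef_pos: [475.9, -129.1, 227.8]
tcp_rot: [-3.141, -0.0, 1.689]
ft_force: [-0.8, 0.6, -0.2]
opening: 0.174
grip_force: 30.0
```

```bash
cat > card.py <<'E'
from h import *
import sys
f=sys.argv[1]
snap('wrist',f); s=state(); e=s['eef_pos']; print(s['t'],e,s['tcp_rot'],s['opening'],s['grip_force'],s['ft_force'])
P,p,d=cloud(f)
b=(p[...,0].astype(int)-p[...,2]>50)&(abs(P[...,0]-e[0])<40)&(abs(P[...,1]-e[1])<60)&(P[...,2]>e[2]-70)
q=P[b]; print('blue',len(q),np.percentile(q,[1,50,99],axis=0).round(1))
lo=q[q[:,2]<e[2]-25]; print('tips',len(lo),np.percentile(lo[:,2],[1,5]),cv2.minAreaRect(lo[:,:2].astype(np.float32)))
for z0 in (112,118):
  m=~b&(abs(P[...,0]-476)<40)&(abs(P[...,1]+130)<110)&(P[...,2]>z0)&(P[...,2]<131); r=P[m]
  if len(r)>9: print('card',len(r),cv2.minAreaRect(r[:,:2].astype(np.float32)),np.percentile(r[:,2],[5,95]))
E
python3 card.py w7
```

```text
11.2833 [ 475.99718994 -129.22567468  227.81837568] [ 3.14159083e+00 -1.49857590e-04  1.68905361e+00] 0.17531308278525987 30.000309515744448 [ 0.10567461 -0.89350475 -0.86776385]
blue 1743 [[ 458.5 -141.4  186.1]
 [ 477.1 -120.   223.4]
 [ 490.8 -109.8  262.6]]
tips 417 [184.20352203 186.44165434] ((474.68170166015625, -122.46732330322266), (33.718685150146484, 23.768165588378906), 6.748249530792236)
card 382 ((475.2169189453125, -125.23075103759766), (2.8629066944122314, 138.15615844726562), 6.803009986877441) [123.60934556 126.19912376]
card 382 ((475.2169189453125, -125.23075103759766), (2.8629066944122314, 138.15615844726562), 6.803009986877441) [123.60934556 126.19912376]
```

View pics/w7.png

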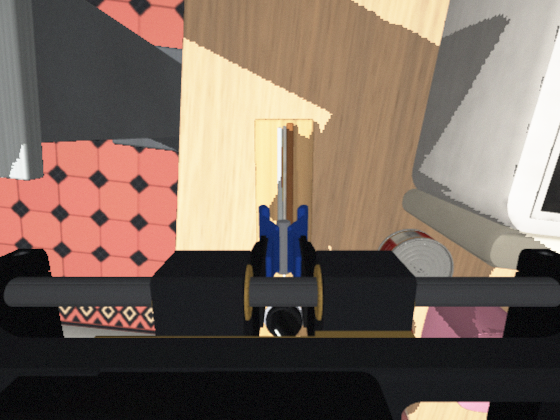

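The picture shows the jaws at (268,215) and (300,215), straddling the card line seen at (283,130–215). The card middle works out to (475.9,-131.1) and the clip's centre is within 1 mm of it. Before going down I'll pin down the tip height.

```bash
python3 - <<'E'
from h import *
P,p,d=cloud('w7')
k=(abs(P[...,0]-475)<22)&(P[...,1]>-135)&(P[...,1]<-95)&(P[...,2]>150)&(P[...,2]<215)
v,u=np.nonzero(k); print(u.min(),u.max(),v.min(),v.max())
for c in (262,265,268,297,300,304,307):
  print(c,[(int(r),P[r,c].round(0).astype(int).tolist(),p[r,c].tolist()) for r in range(200,214) if d[r,c]>0 and k[r,c]][:3])
q=P[k]; print(np.percentile(q[:,2],[0,1,3,10]))
E
```

```text
258 307 205 239
262 [(205, [459, -113, 185], [104, 61, 48]), (206, [459, -113, 188], [100, 43, 20]), (207, [459, -112, 191], [105, 47, 26])]
265 [(206, [461, -112, 188], [95, 41, 20]), (207, [461, -112, 191], [105, 44, 21]), (208, [461, -113, 192], [120, 55, 27])]
268 [(208, [463, -113, 191], [108, 69, 58]), (209, [463, -113, 190], [116, 50, 25]), (210, [463, -114, 192], [115, 50, 23])]
297 [(209, [483, -111, 192], [96, 84, 93]), (210, [483, -112, 191], [104, 74, 76]), (211, [483, -112, 193], [103, 71, 74])]
300 [(206, [485, -110, 187], [92, 56, 48]), (207, [485, -109, 191], [104, 45, 23]), (208, [485, -110, 191], [124, 55, 27])]
304 [(205, [488, -109, 184], [91, 50, 34]), (206, [488, -109, 187], [100, 45, 23]), (207, [488, -110, 188], [102, 44, 22])]
307 [(207, [490, -110, 185], [93, 64, 55]), (208, [490, -111, 184], [97, 58, 43]), (209, [490, -111, 186], [94, 56, 40])]
[183.09444599 183.85126216 184.6083982  186.99614453]
```

>>> servo_tool(moves=[0,-0.002,-0.03,0,0,0,-0.002,-0.06,0,0,0,-0.002,-0.09,0,0,0,-0.002,-0.11,0,0,0,-0.002,-0.11,0,0,0,-0.002,-0.11,0,0,0,-0.002,-0.11,0,0])

```text
t: 11.87
eef_pos: [476.3, -131.0, 184.4]
tcp_rot: [3.141, 0.0, 1.688]
ft_force: [0.1, -0.6, -0.6]
opening: 0.178
grip_force: 30.0
```

```bash
python3 card.py w8; python3 - <<'E'
from h import *
p=cv2.imread('pics/w8.png')[100:270,200:370]; cv2.imwrite('pics/c8.png',cv2.resize(p,None,fx=3.5,fy=3.5,interpolation=cv2.INTER_CUBIC))
E
```

```text
11.9167 [ 476.28674088 -131.04140819  184.4881267 ] [3.14061676e+00 4.93628616e-04 1.68786915e+00] 0.1794255160114812 30.000289706513286 [ 0.08157522 -0.30370296 -0.09532807]
blue 1728 [[ 458.9 -143.4  142.8]
 [ 477.3 -122.   180.1]
 [ 491.1 -111.6  219.2]]
tips 412 [141.2599128  143.00044787] ((474.7745056152344, -123.53245544433594), (33.990318298339844, 23.379117965698242), 4.493042469024658)
card 481 ((475.6089782714844, -130.35366821289062), (3.124051809310913, 148.6493682861328), 6.781524181365967) [113.26206525 126.2681921 ]
card 412 ((476.0949401855469, -130.29434204101562), (2.479511022567749, 148.65087890625), 6.648186206817627) [124.13679265 126.287208  ]
```

View pics/c8.png

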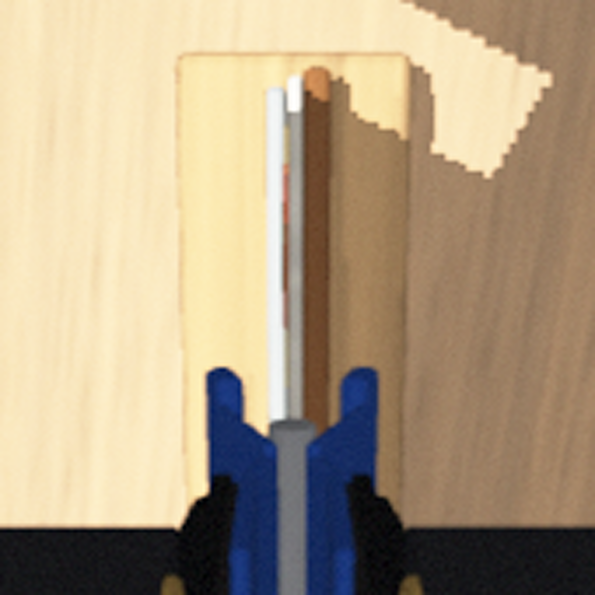

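The crop shows the two rounded jaw ends at crop (225,375) and (358,375), with the card edge running midway between them near x = 290. The card middle is (476.1,-130.3). Going down the last 30 mm.

>>> servo_tool(moves=[0,0.003,-0.015,0,0,0,0.003,-0.03,0,0,0,0.003,-0.045,0,0,0,0.003,-0.06,0,0,0,0.003,-0.075,0,0,0,0.003,-0.075,0,0,0,0.003,-0.075,0,0,0,0.003,-0.075,0,0])

```text
t: 12.58
eef_pos: [476.1, -129.9, 153.9]
tcp_rot: [3.142, -0.0, 1.688]
ft_force: [-0.2, 0.1, -0.2]
opening: 0.175
grip_force: 30.0
```

```bash
python3 card.py w9; python3 - <<'E'
from h import *
snap('side','s9')
a=cv2.imread('pics/w9.png')[100:270,200:370]; b=cv2.imread('pics/s9.png')[150:290,240:380]
a=cv2.resize(a,(380,380),interpolation=cv2.INTER_CUBIC); b=cv2.resize(b,(380,380),interpolation=cv2.INTER_CUBIC)
cv2.imwrite('pics/c9.png',np.hstack([a,b]))
E
```

```text
12.6333 [ 476.14682219 -129.95330866  154.04777336] [3.14117928e+00 1.95168190e-04 1.68767199e+00] 0.17752945441384688 30.000267941504717 [-0.24399634 -0.78827969 -0.47920213]
blue 1734 [[ 458.  -142.1  112.5]
 [ 473.9 -120.9  149.5]
 [ 490.6 -110.5  188.6]]
tips 425 [110.902046   112.74474857] ((474.4134826660156, -122.08319854736328), (33.972801208496094, 22.374433517456055), 4.516716957092285)
card 729 ((474.372802734375, -130.98150634765625), (33.076637268066406, 147.0764923095703), 17.15749168395996) [113.10180163 126.10205756]
card 623 ((475.8598937988281, -130.5159912109375), (27.80746841430664, 147.4413604736328), 16.309280395507812) [123.90254564 126.15419883]
```

View pics/c9.png

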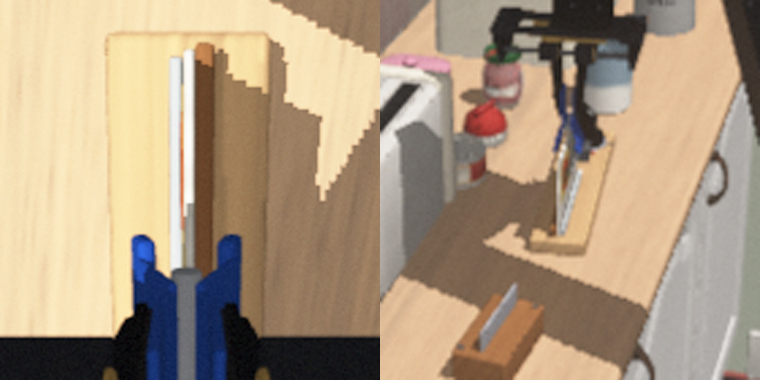

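The jaws straddle the card's top edge with daylight on both sides, and tip depth is about 14–18 mm. I'll nudge up 1.5 mm to centre the depth in its range, then hand in.

>>> servo_tool(moves=[0,0,0.004,0,0,0,0,0.004,0,0,0,0,0.004,0,0,0,0,0.004,0,0,0,0,0.004,0,0,0,0,0.004,0,0])

```text
t: 13.18
eef_pos: [476.0, -129.9, 155.5]
tcp_rot: [3.142, 0.0, 1.688]
ft_force: [-0.2, -0.4, 0.7]
opening: 0.175
grip_force: 30.0
```

```bash
python3 - <<'E'
from h import *
s=state(); print(s['eef_pos'],s['grip_force'],s['opening'],s['ft_force']); print(job_done())
E
```

```text
[ 475.95259166 -129.8765672   155.45458034] 30.000277664512396 0.17481741304733292 [-0.16452866 -0.36215079  0.67166682]
the job is handed in; nothing more can be done
None
```

I turned the knob about 60° (1.05 rad) clockwise, past its detent, and handed the job in at 13.2 s with the arm still holding the clip squeezed fully open astride the middle of the card's top edge, jaw tips an estimated 12–17 mm down and clear of the card on both sides in the last picture.

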